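# Tip a steel shank plate out of its pocket and lay it on the sandal sole

## Task

Take the thin steel shank plate out of its storage block the way the block is meant to be used: press down gently on the plate's end over the ramp and push it down the ramp until the other end tips up and stays up by itself when you let go of it. Then pick the plate up by the sides of its raised end, and set it down gently (do not let it drop) flat and centred on the raised cork bed of the sandal sole, lengthwise along it. Leave the jar, screwdriver, brush and hammer where they are.

Things in the scene. Friction and masses are not known exactly. Their poses are not given: they have to be found in the camera images.
- plate_center (a point): centre (half-way up) of the loose bare-steel shank plate, flat, 120 (x) x 44 (y) x 3 mm, 0.12 kg; z normal to it. It starts level in the block's pocket, axes as the block's, top flush with the block's top (edges cannot be gripped), its centre 5 to 7 mm on the +x side of the lip: 54 mm of it juts over the ramp. Pressed there it rocks over the lip onto the ramp; if released it rocks back.
- pocket_lip (a point): middle of the lip in the pocket of the fixed wooden storage block, on the pocket floor, 51 mm above the bench. Block: 155 mm (x) by 71 mm (y), top 54 mm above the bench. Pocket 47 mm wide, slick black liner (friction about 0.25); level floor from the lip to 67 mm on its +x side, a ramp on its -x side. Axes of the block: x along the pocket, -x roughly towards the robot, z up.
- ramp_foot (a point): foot of the pocket's straight ramp, on its surface; axes as the block's. The ramp falls 33 degrees from the lip towards -x, between full-height side walls, to a 26 mm high front wall, inner face 67 mm from the lip. Pushed 12 mm or more down it, the plate stays tipped at 33 degrees and slides to that wall; its +x end then stands out of the block, 40 mm past the lip, 18 mm above the block's top.
- bed_top (a point): centre of the top of the raised pale cork bed on the tan-brown leather sandal sole, which is fixed on a grey jig board. Bed 110 mm long (its x), 30 mm wide (y), top 36 mm above the bench, 12 mm above the sole round it; z up. The plate is wider than the bed, so gripping fingers have room at both sides of it.
- jar: bystander: closed jar with a red cap, 52 mm across, 60 mm high, standing; origin under its centre
- screwdriver: bystander: screwdriver 170 mm long lying along its x axis, handle to -x
- brush: bystander: brush 180 mm long lying along its x axis, handle to -x
- hammer: bystander: hammer 240 mm long lying along its x axis, handle to -x
Mind the look-alikes: they are no part of the job. What is shaped like the part that bears plate_center but blue is not meant.

How it is judged:
On the way, in this order (a step that is already met when the one before it is completed fails the run):
1. the plate's end has been pressed down the ramp and its other end stands up by itself, no finger touching it (angle between plate_center's own z axis and vertical between 0.45 and 0.75 rad and x of plate_center in the frame of pocket_lip below -0.004 m and distance between plate_center and pocket_lip below 0.035 m and contact force between each of the arm, the fingers and plate below 0.05 N), for 0.3 s.
2. the plate is held in the fingers, clear of the block (z of plate_center in the frame of pocket_lip above 0.03 m and contact force between the fingers and plate above 0.5 N), for 0.2 s.
At the end, for the whole second after the job is handed in: The plate lies flat and at rest on the cork bed (either way round), its centre within 10 mm lengthwise and 7 mm crosswise of the bed's centre and its length within 8 degrees of the bed's (x of plate_center in the frame of bed_top between -0.01 and 0.01 m and y of plate_center in the frame of bed_top between -0.007 and 0.007 m and z of plate_center in the frame of bed_top between -0.001 and 0.004 m and angle between the x axis of plate_center and the x axis of bed_top, either way round below 0.14 rad and (angle between plate_center's own z axis and vertical below 0.06 rad or angle between plate_center's own z axis and vertical above 3.08 rad) and linear speed of plate below 0.01 m/s and angular speed of plate below 0.1 rad/s); the robot touches nothing.
It fails at once if the plate was pressed into the block with more than 45 N (contact force between plate and block above 45 N).
It fails at once if the plate was let fall (faster than 0.5 m/s while not held) (linear speed of plate above 0.5 m/s and contact force between the fingers and plate below 0.01 N).
It fails at once if a bystander was moved by more than 30 mm (distance of any of jar, screwdriver, brush, hammer from where it was at the start of the episode above 0.03 m).
It also fails if it takes over 58 s, if anything falls off the work surface, if the arm or the gripper's body presses on something with over 40 N, if the wrist force passes 120 N, or if a joint passes its speed limit or range.

## Robot

A 7-joint arm with a two-finger parallel gripper is mounted at the origin on the work surface. World frame = base frame: x ahead of the robot, y to its left, z up, the work surface at z = 0. Lengths are in m, angles in rad, forces in N, time in s.
With the tool pointing down it reaches from about 0.4 to 0.85 m from the base axis. Payload 4.5 kg.
Tool frame: the origin (TCP) lies at the very end of the fingers, on their centre line; the grasp point (between the pads) lies manip.grip_point_offset behind it (manip.grip_point_offset is the distance from the TCP to the grasp point, in m); x points along the fingers, y is the direction in which the jaws open and shut, and the axes are right-handed (so a half turn about x gives the same grasp; the last joint's range is limited). The gripper opens to 85 mm and grips with 20 to 120 N. Pads are 22 mm wide; open, the fingers measure 114 mm over their backs; the gripper's body (76 mm by 85 mm) begins 54 mm behind the grasp point. The pads swing forward as they close: fully open they stand 13 mm farther back than shut.
Start: joints at [-1.101, 0.689, -0.195, 1.565, 0.157, 0.902, -0.215], TCP at [0.264, 0.567, 0.231] pointing down, gripper open.
Joint ranges: [-3.01, 3.01], [-0.46, 2.08], [-1.47, 1.51], [0.13, 2.56], [-1, 4.14], [0.04, 2.09], [-2.66, 2.66]. Speed limits (rad/s): [2.57, 2.57, 3.14, 3.14, 3.14, 3.14, 3.14].

## Interface

Orientations are given as a unit quaternion [w, x, y, z].
In Python, from station import manip, cams gives the robot as it stands. The module is installed in compiled form; this text tells all that it offers.
- The arm moves only by the tool carry_out, never from a script. Its argument "moves" is one flat list of numbers, 7 for each row, row after row: the shift along the tool's x, y, z in m, then the turn, a rotation vector about the tool's x, y, z in rad, then the finger opening in m, from 0 to 0.0854. A call has 1 to 10 rows; each row shifts and turns the pose as measured when the row begins, along the tool's axes as they then stand; what a row does not reach is not made up. A row lasts 1/8 s, in which the tool goes at most 62.5 mm and 10.7 degrees, less where a joint would pass 70% of its speed; a pose out of reach is approached as far as the arm can. A call is refused whole if a number of a shift passes 0.0625 or a number of a turn 0.188, either way. A call with a gripper value outside its range is refused whole. The fingers move at their own pace and stop on an object; "force" is the grip in N (left out, the last holds). Time passes only in rows, so rows that do not move let the fingers close. It gives the time, the measured TCP pose, the force and the opening at its end, in the units of the state.
- manip.state(): the state, without advancing time (a new reading comes with each control period).
- cams.read_camera(name): name is "scene" or "top"; returns (picture, depth): 480x640x3 uint8, red, green, blue; 480x640 float32, m along the optical axis (not along the pixel's ray), 0 where there is no reading.
- cams.camera_info(name): a dict with "fx", "fy", "cx", "cy" (pixels), "rvec" (rotation vector, rad) and "tvec" (3), from world to camera coordinates, as OpenCV has them. Camera axes: x right, y down, z forward; pixel columns grow to the right and rows downward; lengths in m; the calibration is good to about 2 mm. A picture is of the moment at which its call begins. camera_info takes no time and is no camera call.
- manip.hand_in(): hands the job in, once; it reports no verdict.
The state is a dict: "time": time; "qpos": joint angles; "qvel": joint speeds; "effort": joint torques, N m; "eef_pos": TCP position; "orientation": TCP orientation; "contact_force": force on the tool from outside, world axes, zero at the start; "moment": the same for the moment, N m; "width": finger opening in m.
Only numpy, scipy, OpenCV 4.12 (cv2) and the standard library are available. Lean on these libraries where they do the work, as an engineer would, in place of code of your own. Each camera call takes 0.05 s, during which the arm holds its last target.

## Working session

There is one attempt and no reset: what is moved stays moved. The work goes in short steps, Python scripts to look and compute and a tool call to move; the robot and the scene stay as the last step left them, time stands still between calls to the robot, and variables do not carry over. Pictures are saved under pics/ and viewed, and the job is handed in when it is done.

Besides the shell and the picture viewer there is one more tool, called after "Call:" as a command line: name --argument value ..., lists and objects as JSON in quotes. carry_out: Moves the arm, as the interface text tells. Its arguments: {"type":"object","properties":{"moves":{"type":"array"},"force":{"type":"number"}},"required":["moves"]}

```bash
mkdir -p pics
python3 - <<'E'
from station import manip, cams
import cv2, numpy as np
print(manip.state(), manip.grip_point_offset)
for n in("scene","top"):
    p,d=cams.read_camera(n); cv2.imwrite(f"pics/{n}0.png",p[:,:,::-1]); np.save(f"{n}0.npy",d)
    i=cams.camera_info(n); print(n,i)
    R=cv2.Rodrigues(np.array(i['rvec'],float))[0]; print(-R.T@np.array(i['tvec']))
E
```

```text
{'time': 0.0, 'qpos': array([-1.10120563,  0.69000401, -0.19451521,  1.56637888,  0.15734527,
        0.90249006, -0.21512322]), 'qvel': array([ 0.00041308,  0.00185484,  0.00100453, -0.00092045, -0.0003869 ,
       -0.0011207 ,  0.00022657]), 'effort': array([ 7.41640861e-05, -5.39605165e+01, -1.26684230e+00, -1.58549809e+01,
        9.06041736e-03,  9.24608787e-03,  7.52340803e-07]), 'eef_pos': array([0.2636056 , 0.56595679, 0.23046231]), 'orientation': array([ 0.69030897,  0.15216583,  0.69047875, -0.15348671]), 'contact_force': array([-0.4004146 ,  0.09480304, -0.65644848]), 'moment': array([-0.02386011, -0.00108781,  0.0289369 ]), 'width': 0.0853224919805977} 0.0187
scene {'fx': 617.8658673173337, 'fy': 617.8658673173337, 'cx': 308.8737817387315, 'cy': 242.80103960509982, 'rvec': array([ 1.99507749,  0.97455417, -0.54081775]), 'tvec': array([-0.37406615, -0.20862369,  1.94664122])}
[ 1.61084912 -0.73512726  0.91521277]
top {'fx': 445.3426202854302, 'fy': 445.3426202854302, 'cx': 314.6807881488655, 'cy': 233.83586596532717, 'rvec': array([ 2.21520325, -1.98523361,  0.20590487]), 'tvec': array([-0.04587086,  0.61183433,  0.9622532 ])}
[ 0.39962783 -0.0064264   1.06894008]
```

View pics/scene0.png

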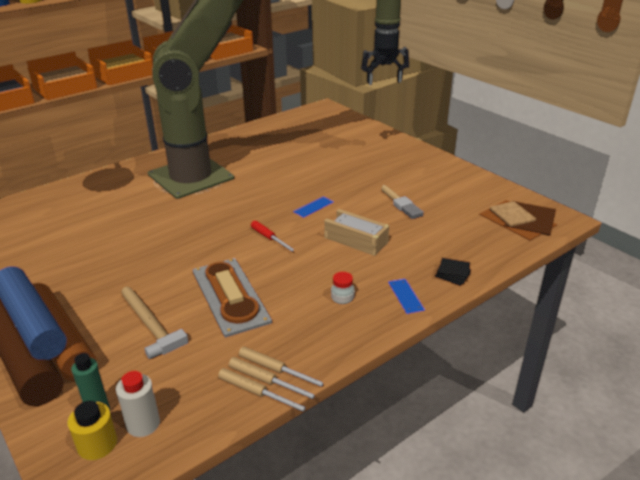

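View pics/top0.png

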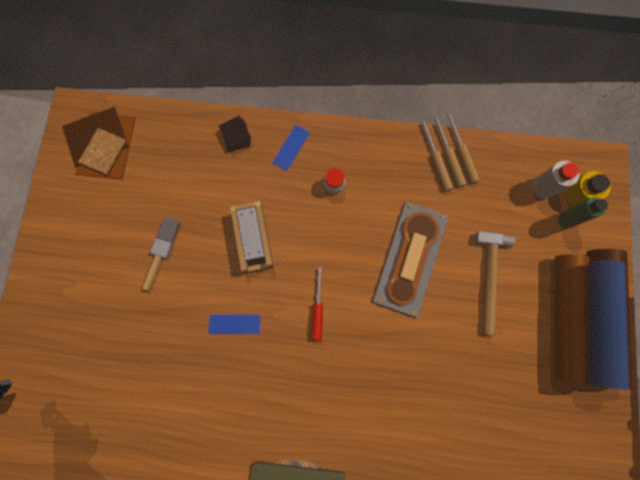

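Top view: the block with the steel plate is at (251,237), its black ramp end at (256,258). The blue look-alike plates are at (234,324) and (291,148). The sandal bed is at (412,256), and a loose cork block on leather at (102,152) is not the bed. I choose the bare-steel plate in the block and will check it in a crop.

```bash
cat > h.py <<'E'
import numpy as np, cv2
from station import manip, cams
def cam(n):
    i=cams.camera_info(n); R=cv2.Rodrigues(np.array(i['rvec'],float))[0]; t=np.array(i['tvec'],float)
    K=np.array([[i['fx'],0,i['cx']],[0,i['fy'],i['cy']],[0,0,1]]); return K,R,t
def world(n,d):
    K,R,t=cam(n); v,u=np.mgrid[:480,:640]
    P=np.stack([(u-K[0,2])/K[0,0]*d,(v-K[1,2])/K[1,1]*d,d],-1); return (P-t)@R
def onz(n,uv,z):
    K,R,t=cam(n); uv=np.atleast_2d(uv).astype(float); C=-R.T@t
    r=np.c_[(uv[:,0]-K[0,2])/K[0,0],(uv[:,1]-K[1,2])/K[1,1],np.ones(len(uv))]@R
    return C+r*((z-C[2])/r[:,2])[:,None]
def proj(n,X):
    K,R,t=cam(n); p=(np.atleast_2d(X)@R.T+t)@K.T; return p[:,:2]/p[:,2:]
E
python3 - <<'E'
from h import *
d=np.load('top0.npy'); W=world('top',d); im=cv2.imread('pics/top0.png')
print('bench z',np.median(W[290:310,180:300,2]))
def rect(name,box,lo,hi):
    x0,y0,x1,y1=box; s=W[y0:y1,x0:x1]; m=(s[...,2]>lo)&(s[...,2]<hi)&(d[y0:y1,x0:x1]>0)
    p=s[m]; r=cv2.minAreaRect(p[:,:2].astype(np.float32)*1000); print(name,m.sum(),np.median(p[:,2]),p[:,:2].mean(0),r)
rect('block top',(215,190,290,285),.045,.062)
rect('block all',(215,190,290,285),.01,.062)
rect('bed',(360,190,460,330),.030,.042)
rect('board',(360,190,460,330),.004,.042)
a=cv2.resize(im[185:290,205:300],None,fx=6,fy=6,interpolation=cv2.INTER_CUBIC)
b=cv2.resize(im[195:325,365:455],None,fx=4.5,fy=4.5,interpolation=cv2.INTER_CUBIC)
cv2.imwrite('pics/cropa.png',a[:600]);cv2.imwrite('pics/cropb.png',b[:600])
E
```

```text
bench z 0.0015471961430410341
block top 1795 0.05539717114922527 [0.60297948 0.17247338] ((597.977783203125, 170.8597412109375), (155.93637084960938, 71.33280944824219), 18.17473793029785)
block all 2143 0.054908879073479404 [0.59430519 0.1687545 ] ((597.79296875, 170.772216796875), (156.3421630859375, 71.38378143310547), 18.17473793029785)
bed 656 0.03701886377716899 [ 0.59170607 -0.21223356] ((587.2901611328125, -202.76211547851562), (68.53683471679688, 215.37722778320312), 74.2501220703125)
board 5684 0.016106394561731546 [ 0.58788468 -0.20952693] ((593.85400390625, -214.75999450683594), (343.27032470703125, 246.6920166015625), 5.117091655731201)
```

View pics/cropa.png

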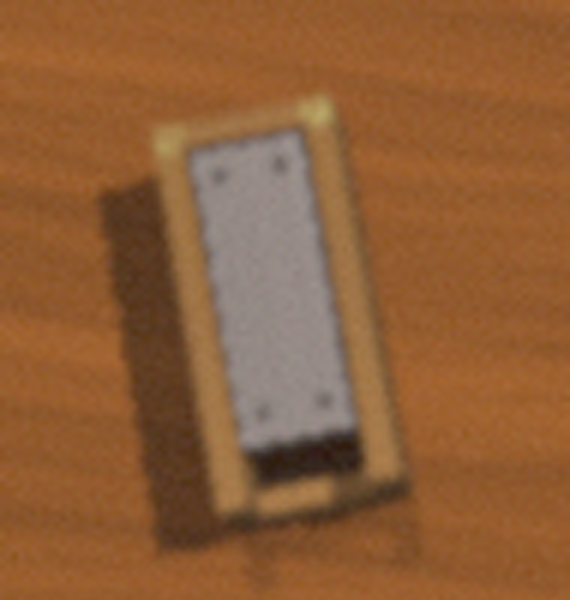

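View pics/cropb.png

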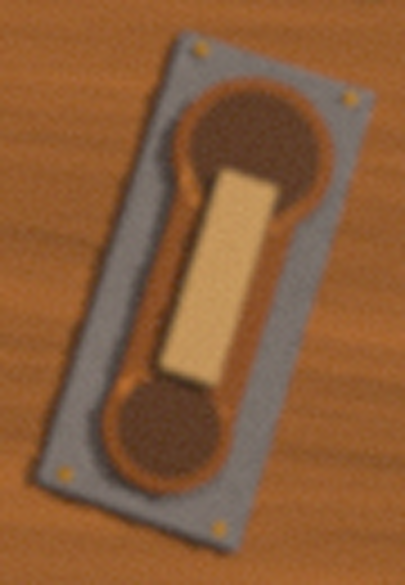

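Run:
```python
from h import *
d=np.load('top0.npy'); W=world('top',d); im=cv2.imread('pics/top0.png')
hsv=cv2.cvtColor(im,cv2.COLOR_BGR2HSV)
for n,(u,v) in dict(plate=(251,235),bed=(413,256),sole=(420,225),board=(388,265),wood=(300,250)).items(): print(n,hsv[v,u],W[v,u])
def sil(name,m,box,z):
    k=np.zeros(m.shape,np.uint8); x0,y0,x1,y1=box; k[y0:y1,x0:x1]=m[y0:y1,x0:x1]
    n,l,s,c=cv2.connectedComponentsWithStats(k); i=1+np.argmax(s[1:,4]); ys,xs=np.where(l==i)
    P=onz('top',np.c_[xs,ys],z)[:,:2]; r=cv2.minAreaRect((P*1000).astype(np.float32))
    c=P.mean(0); w,v=np.linalg.eigh(np.cov((P-c).T)); a=v[:,1]; L=np.sqrt(12*w)*1000
    print(name,len(xs),'mean',c,'L',L[::-1],'ang',np.degrees(np.arctan2(a[1],a[0])),r)
sil('plate',(hsv[...,1]<70)&(hsv[...,2]>90),(215,190,290,285),.054)
h=W[...,2]
sil('bedcol',(hsv[...,2]>150)&(hsv[...,1]<150)&(hsv[...,1]>70),(385,215,440,295),.036)
sil('bedh',(h>.031)&(h<.045),(385,215,440,295),.036)
sil('board',(hsv[...,1]<70)&(hsv[...,2]>60),(365,195,455,325),.01)
```

```text
plate [  6  27 151] [0.5965759  0.16874479 0.05399272]
bed [ 16 135 196] [ 0.5909921  -0.21244524  0.03892433]
sole [ 12 147  97] [ 0.66971808 -0.22627771  0.02913081]
board [ 14  40 122] [ 0.56818293 -0.16027601  0.0092665 ]
wood [ 14 169 160] [0.58269479 0.05400607 0.00199227]
plate 983 mean [0.6013828  0.17178515] L [121.92170715  44.91624749] ang -161.85580600725476 ((602.092041015625, 171.8125457763672), (121.99185943603516, 45.322235107421875), 18.357471466064453)
bedcol 600 mean [ 0.59151422 -0.21394091] L [109.97599893  30.27249888] ang 166.87779129813055 ((592.0580444335938, -214.69570922851562), (31.364025115966797, 110.25064086914062), 76.74141693115234)
bedh 622 mean [ 0.59155217 -0.21265936] L [112.18574157  31.07466213] ang 166.48450728731257 ((591.1740112304688, -212.37332153320312), (31.931894302368164, 113.55415344238281), 76.30531311035156)
board 1908 mean [ 0.57767514 -0.20753869] L [285.45244213 145.21743176] ang 167.5061940679047 ((591.1752319335938, -213.050048828125), (109.2602767944336, 259.4703369140625), 76.58332824707031)
```

```bash
cat >> h.py <<'E'
from scipy.spatial.transform import Rotation as Ro
def q2R(q): return Ro.from_quat([q[1],q[2],q[3],q[0]])
BA=np.radians(18.2); BX=np.array([np.cos(BA),np.sin(BA),0]); BY=np.array([-np.sin(BA),np.cos(BA),0]); Z=np.array([0,0,1.])
LIP=np.array([.597,.1707,.051]); BED=np.array([.5918,-.213,.036]); EA=np.radians(-13.3)
def toolR(yaw,pitch,flip=1):
    # pitch>0: fingers point forward(+x of yaw) and down; tool y = flip*y(yaw)
    ex=np.array([np.cos(yaw),np.sin(yaw),0]); ey=np.array([-np.sin(yaw),np.cos(yaw),0])
    x=np.sin(pitch)*ex-np.cos(pitch)*Z; y=flip*ey; return Ro.from_matrix(np.c_[x,y,np.cross(x,y)])
def plan(wps,n,grip=0.,maxs=.055):
    """wps: list of (pos,R) ; n rows each"""
    s=manip.state(); p=np.array(s['eef_pos']); R=q2R(s['orientation'])
    for (P,T),k in zip(wps,n):
        d=(R.inv()*T).as_rotvec(); p0=p.copy(); R0=R
        for i in range(k):
            pt=p0+(np.array(P)-p0)*(i+1)/k; Rt=R0*Ro.from_rotvec(d*(i+1)/k)
            sh=R.inv().apply(pt-p); rv=(R.inv()*Rt).as_rotvec()
            sh=np.round(sh,3 if np.abs(sh).max()>.01 else 4); rv=np.round(rv,3)
            print(','.join('%g'%v for v in [*sh,*rv,grip])+',', '!!' if abs(sh).max()>.0625 or abs(rv).max()>.187 else '')
            p=p+R.apply(sh); R=R*Ro.from_rotvec(rv)
def show():
    s=manip.state(); R=q2R(s['orientation']); print('t',round(s['time'],2),'tcp',s['eef_pos'].round(4),'blk',((s['eef_pos']-LIP)@np.c_[BX,BY,Z]*1000).round(1),'F',s['contact_force'].round(2),'w',round(s['width'],4)); print(R.as_matrix().round(3).tolist(), 'q',s['qpos'].round(2))
E
python3 - <<'E'
from h import *
show()
for f in(1,-1): 
    T=toolR(BA,np.radians(33),f); print(f,(q2R(manip.state()['orientation']).inv()*T).as_rotvec())
E
```

```text
t 0.1 tcp [0.2636 0.5661 0.2306] blk [-193.2  479.7  179.6] F [ 0.04  0.65 -0.49] w 0.0853
[[-0.001, 0.422, 0.907], [-0.002, 0.907, -0.422], [-1.0, -0.002, 0.0]] q [-1.1   0.69 -0.19  1.57  0.16  0.9  -0.22]
1 [-0.73151251 -0.54865636  0.21837671]
-1 [2.306647   0.27220941 0.6839073 ]
```

Run:
```python
from h import *
T=toolR(BA,np.radians(33)); f=lambda x,y,z: LIP+x*BX/1000+y*BY/1000+z*Z/1000
plan([(f(-38,0,80),T)],[10])
```

```text
0.01,-0.024,0.044,-0.073,-0.055,0.022,0, 
0.012,-0.028,0.042,-0.073,-0.055,0.022,0, 
0.013,-0.031,0.039,-0.073,-0.055,0.022,0, 
0.015,-0.034,0.035,-0.074,-0.054,0.021,0, 
0.016,-0.037,0.032,-0.073,-0.055,0.022,0, 
0.016,-0.039,0.029,-0.073,-0.055,0.022,0, 
0.017,-0.042,0.025,-0.073,-0.055,0.022,0, 
0.018,-0.044,0.02,-0.073,-0.055,0.022,0, 
0.017,-0.045,0.017,-0.073,-0.055,0.022,0, 
0.018,-0.047,0.012,-0.074,-0.055,0.021,0,
```

Call:
carry_out --moves '[0.01,-0.024,0.044,-0.073,-0.055,0.022,0,0.012,-0.028,0.042,-0.073,-0.055,0.022,0,0.013,-0.031,0.039,-0.073,-0.055,0.022,0,0.015,-0.034,0.035,-0.074,-0.054,0.021,0,0.016,-0.037,0.032,-0.073,-0.055,0.022,0,0.016,-0.039,0.029,-0.073,-0.055,0.022,0,0.017,-0.042,0.025,-0.073,-0.055,0.022,0,0.018,-0.044,0.02,-0.073,-0.055,0.022,0,0.017,-0.045,0.017,-0.073,-0.055,0.022,0,0.018,-0.047,0.012,-0.074,-0.055,0.021,0]' --force 40

```text
time: 1.35
eef_pos: [0.4719, 0.2128, 0.136]
orientation: [0.823, -0.064, 0.563, 0.039]
contact_force: [-0.2, -0.2, 0.4]
width: 0.0002
```

Run:
```python
from h import *
show()
T=toolR(BA,np.radians(33)); f=lambda x,y,z: LIP+x*BX/1000+y*BY/1000+z*Z/1000
plan([(f(-38,0,80),T),(f(-38,0,30),T)],[4,3])
```

```text
t 1.35 tcp [0.4719 0.2128 0.136 ] blk [-105.7   79.1   85. ] F [-0.24 -0.16  0.4 ] w 0.0002
[[0.362, -0.136, 0.922], [-0.007, 0.989, 0.149], [-0.932, -0.061, 0.357]] q [-0.6   0.67 -0.1   2.3   1.95  0.32 -0.87]
0.009,-0.016,0.018,-0.033,-0.054,0.034,0, 
0.01,-0.017,0.017,-0.034,-0.053,0.034,0, 
0.01,-0.019,0.016,-0.033,-0.054,0.034,0, 
0.01,-0.019,0.015,-0.034,-0.054,0.034,0, 
0.014,0,-0.009,0,0,0,0, 
0.014,0,-0.009,0,0,0,0, 
0.014,0,-0.01,0,0,0,0,
```

Call:
carry_out --moves '[0.009,-0.016,0.018,-0.033,-0.054,0.034,0,0.01,-0.017,0.017,-0.034,-0.053,0.034,0,0.01,-0.019,0.016,-0.033,-0.054,0.034,0,0.01,-0.019,0.015,-0.034,-0.054,0.034,0]'

```text
time: 1.85
eef_pos: [0.5633, 0.1574, 0.1307]
orientation: [0.869, -0.075, 0.468, 0.143]
contact_force: [0.0, -0.1, -0.2]
width: 0.0001
```

Run:
```python
from h import *
show()
T=toolR(BA,np.radians(33)); f=lambda x,y,z: LIP+x*BX/1000+y*BY/1000+z*Z/1000
plan([(f(-38,0,60),T),(f(-38,0,30),T)],[3,2])
```

```text
t 1.85 tcp [0.5633 0.1574 0.1307] blk [-36.2  -2.2  79.7] F [ 0.02 -0.11 -0.19] w 0.0001
[[0.52, -0.319, 0.792], [0.178, 0.948, 0.265], [-0.835, 0.003, 0.55]] q [-0.09  0.78 -0.43  2.34  2.61  0.61 -1.02]
0.0051,0.0007,-0.0041,0.001,0.002,-0.002,0, 
0.0052,0.0007,-0.0041,0.002,0.002,-0.002,0, 
0.0051,0.0007,-0.0041,0.001,0.002,-0.002,0, 
0.013,0,-0.008,0,0,-0,0, 
0.012,0,-0.008,0,0,-0,0,
```

Call:
carry_out --moves '[0.0051,0.0007,-0.0041,0.001,0.002,-0.002,0,0.0052,0.0007,-0.0041,0.002,0.002,-0.002,0,0.0051,0.0007,-0.0041,0.001,0.002,-0.002,0,0.013,0,-0.008,0,0,0,0,0.012,0,-0.008,0,0,0,0]'

```text
time: 2.48
eef_pos: [0.5603, 0.1606, 0.0793]
orientation: [0.867, -0.076, 0.472, 0.139]
contact_force: [-0.5, -0.0, 0.0]
width: -0.0003
```

Run:
```python
from h import *
p,d=cams.read_camera('scene')
cv2.imwrite('pics/s1.png',cv2.resize(p[150:280,280:440,::-1],None,fx=4.5,fy=4.5,interpolation=cv2.INTER_CUBIC))
show()
T=toolR(BA,np.radians(33)); f=lambda x,y,z: LIP+x*BX/1000+y*BY/1000+z*Z/1000
plan([(f(-38,0,14),T),(f(-38,0,-2),T)],[3,8])
```

```text
t 2.52 tcp [0.5595 0.1605 0.0775] blk [-38.8   2.   26.5] F [-0.07  0.31 -1.46] w 0.0001
[[0.514, -0.313, 0.799], [0.17, 0.95, 0.262], [-0.841, 0.001, 0.541]] q [-0.1   0.92 -0.45  2.35  2.64  0.74 -1.05]
0.0036,-0.0007,-0.002,-0,-0.001,-0,0, 
0.0037,-0.0007,-0.0021,-0,-0.002,-0.001,0, 
0.0036,-0.0007,-0.002,-0,-0.001,0,0, 
0.0017,0,-0.0011,-0,0,0,0, 
0.0017,0,-0.0011,-0,0,0,0, 
0.0016,0,-0.0011,-0,0,0,0, 
0.0017,0,-0.0011,-0,0,0,0, 
0.0017,0,-0.0011,-0,0,0,0, 
0.0017,0,-0.0011,-0,0,0,0, 
0.0017,0,-0.0011,-0,0,0,0, 
0.0017,0,-0.001,-0,0,0,0,
```

View pics/s1.png

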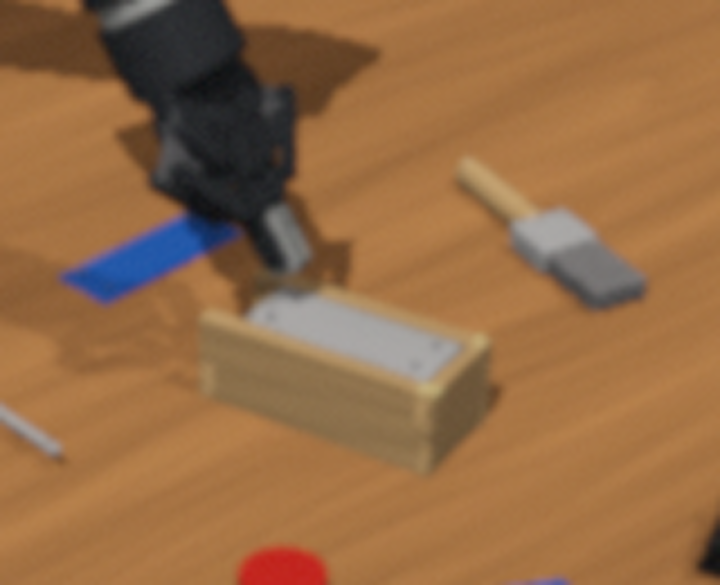

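The closed fingers sit at crop (290,265), over the near end of the plate, between the walls. I descend in small steps.

Call:
carry_out --moves '[0.0036,-0.0007,-0.002,0,-0.001,0,0,0.0037,-0.0007,-0.0021,0,-0.002,0,0,0.0036,-0.0007,-0.002,0,-0.001,0,0,0.0017,0,-0.0011,0,0,0,0,0.0017,0,-0.0011,0,0,0,0,0.0017,0,-0.0011,0,0,0,0]'

```text
time: 3.28
eef_pos: [0.5608, 0.1608, 0.0589]
orientation: [0.868, -0.076, 0.47, 0.141]
contact_force: [0.5, 0.2, -0.0]
width: 0.0002
```

Run:
```python
from h import *
show()
```

```text
t 3.27 tcp [0.5608 0.1608 0.0589] blk [-37.5   1.9   7.9] F [ 0.49  0.19 -0.05] w 0.0002
[[0.518, -0.316, 0.795], [0.173, 0.949, 0.264], [-0.838, 0.001, 0.546]] q [-0.1   0.97 -0.45  2.35  2.67  0.8  -1.06]
```

Call:
carry_out --moves '[0.0025,-0.0005,-0.0017,0,0,0,0,0.0025,-0.0005,-0.0017,0,0,0,0,0.0025,-0.0005,-0.0017,0,0,0,0,0.0025,-0.0005,-0.0017,0,0,0,0]'

```text
time: 3.78
eef_pos: [0.5615, 0.1589, 0.0463]
orientation: [0.868, -0.076, 0.47, 0.141]
contact_force: [0.6, 0.8, 1.2]
width: -0.0001
```

Run:
```python
from h import *
show()
```

```text
t 3.77 tcp [0.5615 0.1589 0.0463] blk [-37.5  -0.2  -4.7] F [0.57 0.82 1.2 ] w -0.0001
[[0.518, -0.316, 0.795], [0.173, 0.949, 0.264], [-0.837, 0.001, 0.547]] q [-0.09  1.   -0.45  2.35  2.69  0.82 -1.06]
```

Call:
carry_out --moves '[0.0025,0,-0.0017,0,0,0,0,0.0025,0,-0.0017,0,0,0,0,0.0025,0,-0.0017,0,0,0,0,0.002,0,-0.0013,0,0,0,0]'

```text
time: 4.28
eef_pos: [0.5612, 0.1586, 0.0338]
orientation: [0.868, -0.076, 0.47, 0.141]
contact_force: [0.4, 0.3, -0.8]
width: -0.0002
```

Run:
```python
from h import *
show()
p,d=cams.read_camera('scene')
cv2.imwrite('pics/s2.png',cv2.resize(p[150:280,280:440,::-1],None,fx=4.5,fy=4.5,interpolation=cv2.INTER_CUBIC))
```

```text
t 4.28 tcp [0.5612 0.1586 0.0338] blk [-37.8  -0.4 -17.2] F [ 0.35  0.27 -0.78] w -0.0002
[[0.518, -0.315, 0.795], [0.173, 0.949, 0.264], [-0.838, 0.001, 0.546]] q [-0.09  1.03 -0.45  2.35  2.7   0.85 -1.06]
```

View pics/s2.png

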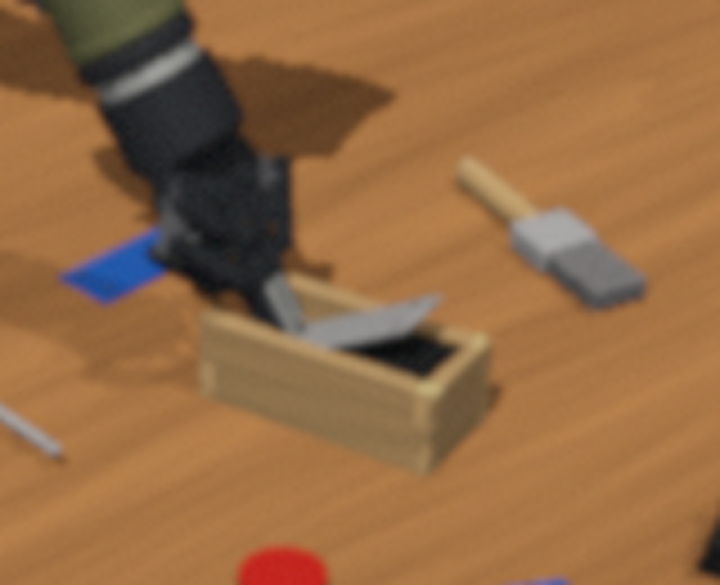

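The plate has rocked and its far end is up at crop (430,300). I press on until it seats on the ramp.

Call:
carry_out --moves '[0.0017,0,-0.0011,0,0,0,0,0.0017,0,-0.0011,0,0,0,0]'

```text
time: 4.58
eef_pos: [0.5612, 0.1586, 0.0303]
orientation: [0.868, -0.076, 0.47, 0.141]
contact_force: [-7.5, -4.3, 20.4]
width: 0.0
```

Run:
```python
from h import *
show()
```

```text
t 4.58 tcp [0.5612 0.1586 0.0303] blk [-37.8  -0.3 -20.7] F [-7.5  -4.27 20.37] w 0.0
[[0.519, -0.316, 0.794], [0.173, 0.949, 0.264], [-0.837, 0.0, 0.547]] q [-0.09  1.04 -0.45  2.35  2.7   0.86 -1.07]
```

Call:
carry_out --moves '[0,0,-0.003,0,0,0,0,0,0,-0.003,0,0,0,0]'

```text
time: 4.82
eef_pos: [0.5567, 0.1571, 0.0275]
orientation: [0.869, -0.076, 0.469, 0.141]
contact_force: [0.3, -0.2, 0.1]
width: 0.0004
```

Run:
```python
from h import *
show()
```

```text
t 4.83 tcp [0.5567 0.1571 0.0275] blk [-42.5  -0.4 -23.5] F [ 0.26 -0.24  0.11] w 0.0004
[[0.521, -0.316, 0.793], [0.173, 0.949, 0.264], [-0.836, 0.0, 0.549]] q [-0.09  1.05 -0.46  2.36  2.71  0.89 -1.07]
```

Call:
carry_out --moves '[0.0005,0,-0.001,0,0,0,0,0.0005,0,-0.003,0,0,0,0]'

```text
time: 5.08
eef_pos: [0.5561, 0.1569, 0.0269]
orientation: [0.871, -0.076, 0.465, 0.141]
contact_force: [-0.9, -1.6, 16.4]
width: -0.0003
```

Run:
```python
from h import *
show()
p,d=cams.read_camera('scene')
cv2.imwrite('pics/s3.png',cv2.resize(p[150:280,280:440,::-1],None,fx=4.5,fy=4.5,interpolation=cv2.INTER_CUBIC))
```

```text
t 5.08 tcp [0.5561 0.1569 0.0269] blk [-43.1  -0.3 -24.1] F [-0.92 -1.64 16.43] w -0.0003
[[0.527, -0.316, 0.789], [0.175, 0.949, 0.264], [-0.832, -0.001, 0.555]] q [-0.09  1.06 -0.46  2.37  2.72  0.91 -1.08]
```

View pics/s3.png

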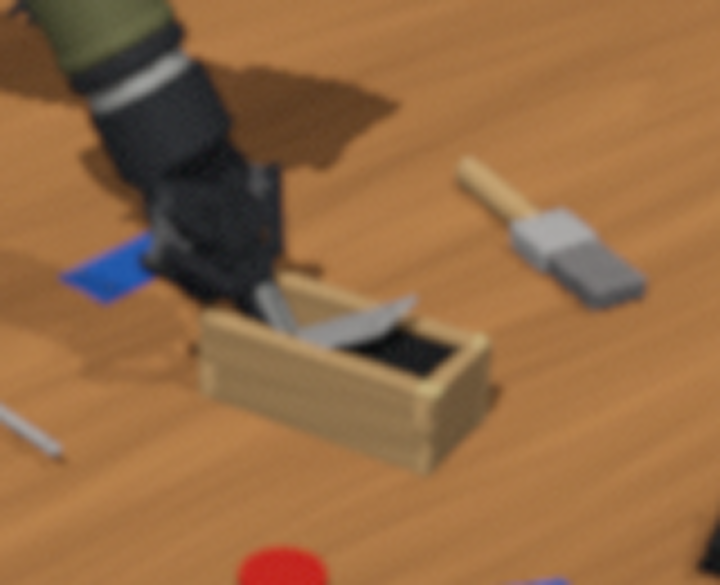

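The plate has slid about 6 mm. Its raised end is now at crop (412,300). I keep pushing down the ramp.

Call:
carry_out --moves '[0,0,-0.004,0,0,0,0,0.0003,0,-0.004,0,0,0,0]'

```text
time: 5.38
eef_pos: [0.5537, 0.1562, 0.0253]
orientation: [0.873, -0.076, 0.46, 0.141]
contact_force: [0.8, -0.6, 12.8]
width: -0.0001
```

Run:
```python
from h import *
show()
```

```text
t 5.38 tcp [0.5537 0.1562 0.0253] blk [-45.7  -0.2 -25.7] F [ 0.76 -0.59 12.82] w -0.0001
[[0.537, -0.317, 0.782], [0.177, 0.949, 0.262], [-0.825, -0.002, 0.565]] q [-0.09  1.07 -0.46  2.38  2.73  0.95 -1.08]
```

Call:
carry_out --moves '[-0.0001,0,-0.006,0,0.012,0,0,0,0,-0.006,0,0.012,0,0]'

```text
time: 5.62
eef_pos: [0.548, 0.1546, 0.0215]
orientation: [0.87, -0.077, 0.466, 0.141]
contact_force: [2.6, 0.6, 12.8]
width: -0.0001
```

Run:
```python
from h import *
show()
p,d=cams.read_camera('scene')
cv2.imwrite('pics/s4.png',cv2.resize(p[150:280,280:440,::-1],None,fx=4.5,fy=4.5,interpolation=cv2.INTER_CUBIC))
```

```text
t 5.62 tcp [0.548  0.1546 0.0215] blk [-51.5   0.  -29.5] F [ 2.58  0.57 12.85] w -0.0001
[[0.527, -0.317, 0.789], [0.173, 0.949, 0.265], [-0.832, -0.003, 0.555]] q [-0.09  1.08 -0.46  2.39  2.72  0.95 -1.09]
```

View pics/s4.png

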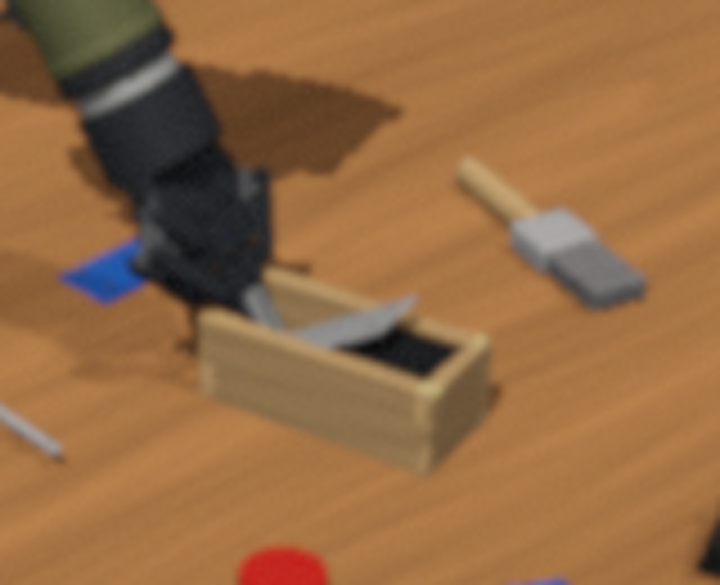

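Run:
```python
from h import *
f=lambda x,y,z: LIP+x*BX/1000+y*BY/1000+z*Z/1000
c=np.cos(np.radians(33)); s=np.sin(np.radians(33))
for slid in (0,6,9,12,18):
    u=66-slid
    for y in(-22,22): print(slid,y,((proj('scene',f(u*c-3*s,y,u*s+3*c))-[280,150])*4.5).round(0))
print(((proj('scene',[f(77,-35.5,3),f(77,35.5,3)])-[280,150])*4.5).round(0))
```

```text
0 -22 [[407. 318.]]
0 22 [[446. 283.]]
6 -22 [[399. 321.]]
6 22 [[437. 286.]]
9 -22 [[395. 322.]]
9 22 [[433. 287.]]
12 -22 [[391. 323.]]
12 22 [[429. 288.]]
18 -22 [[383. 325.]]
18 22 [[421. 291.]]
[[429. 395.]
 [490. 337.]]
```

The observed end corner at about (414,297) matches the fully slid state (prediction for 18 mm is (421,291)), so the plate is at the front wall. I let go.

Call:
carry_out --moves '[-0.003,0,0,0,0,0,0,-0.01,0,0,0,0,0,0,-0.02,0,0,0,0,0,0,-0.03,0,0,0,0,0,0.0854,-0.025,0,0,0,0,0,0.0854,0,0,0,0,0,0,0.0854]'

```text
time: 6.42
eef_pos: [0.4956, 0.1372, 0.0982]
orientation: [0.869, -0.078, 0.468, 0.141]
contact_force: [0.2, 0.9, 0.3]
width: 0.0548
```

Run:
```python
from h import *
show()
p,d=cams.read_camera('scene'); np.save('s5.npy',d); cv2.imwrite('pics/s5raw.png',p[...,::-1])
cv2.imwrite('pics/s5.png',cv2.resize(p[150:280,280:440,::-1],None,fx=4.5,fy=4.5,interpolation=cv2.INTER_CUBIC))
p,d=cams.read_camera('top'); np.save('t5.npy',d); cv2.imwrite('pics/t5raw.png',p[...,::-1])
cv2.imwrite('pics/t5.png',cv2.resize(p[185:290,205:300,::-1],None,fx=5.5,fy=5.5,interpolation=cv2.INTER_CUBIC))
W=world('scene',np.load('s5.npy')); im=cv2.imread('pics/s5raw.png'); hsv=cv2.cvtColor(im,cv2.COLOR_BGR2HSV)
B=(W-LIP)@np.c_[BX,BY,Z]*1000
for n,BB,h in(('s',B,hsv),('t',(world('top',d)-LIP)@np.c_[BX,BY,Z]*1000,cv2.cvtColor(cv2.imread('pics/t5raw.png'),cv2.COLOR_BGR2HSV))):
    m=(abs(BB[...,1])<26)&(BB[...,0]>5)&(BB[...,0]<60)&(BB[...,2]>5.5)&(BB[...,2]<35)&(h[...,1]<80)
    q=BB[m]; print(n,len(q)); 
    if len(q)>20:
        print(np.percentile(q,[1,5,50,95,99],axis=0).round(1)); a=np.polyfit(q[:,0],q[:,2],1); print('slope deg',np.degrees(np.arctan(a[0])),a)
```

```text
t 6.42 tcp [0.4956 0.1372 0.0982] blk [-106.8   -0.2   47.2] F [0.17 0.85 0.34] w 0.0548
[[0.522, -0.318, 0.791], [0.172, 0.948, 0.267], [-0.835, -0.004, 0.55]] q [-0.09  0.91 -0.52  2.56  2.66  0.94 -1.12]
s 68
[[  5.1 -22.7   6.5]
 [  6.5 -22.2   8.4]
 [ 21.8  -4.6  18.1]
 [ 33.8  18.7  26. ]
 [ 35.2  20.2  27.4]]
slope deg 31.793890678873577 [0.61987866 4.66672374]
t 127
[[ 14.7 -21.8  12.7]
 [ 17.6 -20.4  15.8]
 [ 27.5  -5.6  22.7]
 [ 33.9  18.6  27.3]
 [ 34.7  20.8  29. ]]
slope deg 31.365347587756244 [0.60957277 5.87445885]
```

View pics/s5.png

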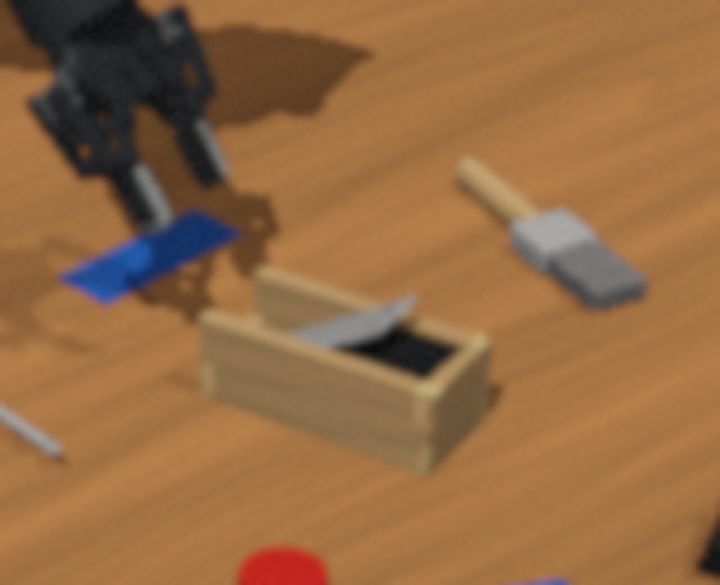

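View pics/t5.png

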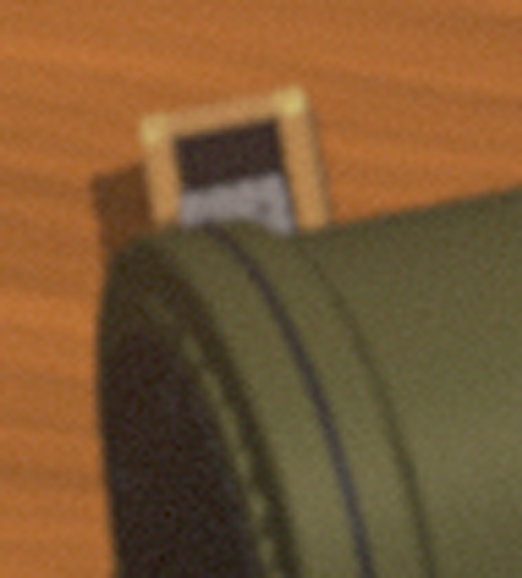

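Released, the plate stands up by itself: measured slope about 32°, raised end at block x ≈ 36 mm and 27 mm above the lip, scene crop (412,300). Next I approach with open fingers, square to the plate.

Run:
```python
from h import *
T=toolR(BA,np.radians(33)); f=lambda x,y,z: LIP+x*BX/1000+y*BY/1000+z*Z/1000
show()
plan([(f(0,0,62),T)],[6],.0854)
```

```text
t 6.53 tcp [0.497  0.1376 0.0969] blk [-105.3   -0.2   45.9] F [ 0.64  0.76 -0.28] w 0.0686
[[0.523, -0.317, 0.791], [0.172, 0.949, 0.266], [-0.835, -0.003, 0.551]] q [-0.09  0.91 -0.52  2.55  2.66  0.94 -1.12]
0.007,-0,0.016,0.001,0.001,-0,0.0854, 
0.008,-0,0.016,0.001,0.001,-0,0.0854, 
0.007,-0,0.016,0.001,0.002,-0,0.0854, 
0.008,-0,0.017,0.001,0.001,-0,0.0854, 
0.007,-0,0.016,0,0.001,-0,0.0854, 
0.007,-0,0.016,0.001,0.001,-0,0.0854,
```

Call:
carry_out --moves '[0.007,0,0.016,0.001,0.001,0,0.0854,0.008,0,0.016,0.001,0.001,0,0.0854,0.007,0,0.016,0.001,0.001,0,0.0854,0.008,0,0.016,0.001,0.001,0,0.0854,0.007,0,0.016,0.001,0.001,0,0.0854,0.007,0,0.016,0.001,0.001,0,0.0854]'

```text
time: 7.28
eef_pos: [0.5982, 0.1705, 0.1076]
orientation: [0.866, -0.074, 0.475, 0.138]
contact_force: [0.6, 0.1, -0.2]
width: 0.0855
```

Run:
```python
from h import *
T=toolR(BA,np.radians(33)); f=lambda x,y,z: LIP+x*BX/1000+y*BY/1000+z*Z/1000
show()
plan([(f(17,0,36),T),(f(33.1,0,11.4),T)],[3,4],.0854)
```

```text
t 7.28 tcp [0.5982 0.1705 0.1076] blk [ 1.1 -0.5 56.6] F [ 0.64  0.1  -0.22] w 0.0855
[[0.511, -0.31, 0.802], [0.169, 0.951, 0.26], [-0.843, 0.002, 0.538]] q [-0.11  0.84 -0.4   2.23  2.56  0.55 -0.97]
0.0086,0.0002,0.0008,-0.001,-0.002,-0,0.0854, 
0.0087,0.0001,0.0007,-0.001,-0.003,-0.001,0.0854, 
0.0086,0.0002,0.0008,-0.001,-0.003,0,0.0854, 
0.0074,0,0,-0,0,0,0.0854, 
0.0073,0,0,-0,0,0,0.0854, 
0.0074,0,0,-0,0,0,0.0854, 
0.0073,0,0.0001,-0,0,0,0.0854,
```

Call:
carry_out --moves '[0.0086,0.0002,0.0008,-0.001,-0.002,0,0.0854,0.0087,0.0001,0.0007,-0.001,-0.003,-0.001,0.0854,0.0086,0.0002,0.0008,-0.001,-0.003,0,0.0854,0.0074,0,0,0,0,0,0.0854,0.0073,0,0,0,0,0,0.0854]'

```text
time: 7.9
eef_pos: [0.6207, 0.1783, 0.0699]
orientation: [0.867, -0.075, 0.472, 0.139]
contact_force: [-0.3, 0.1, 0.5]
width: 0.0857
```

Run:
```python
from h import *
T=toolR(BA,np.radians(33)); f=lambda x,y,z: LIP+x*BX/1000+y*BY/1000+z*Z/1000
p,d=cams.read_camera('scene')
cv2.imwrite('pics/s6.png',cv2.resize(p[150:280,280:440,::-1],None,fx=4.5,fy=4.5,interpolation=cv2.INTER_CUBIC))
show()
plan([(f(33.1,0,11.4),T)],[3],.0854)
```

```text
t 7.95 tcp [0.6211 0.1783 0.0693] blk [25.3 -0.3 18.3] F [ 1.03  0.3  -0.56] w 0.0855
[[0.515, -0.311, 0.798], [0.169, 0.95, 0.262], [-0.84, 0.0, 0.542]] q [-0.12  0.93 -0.4   2.16  2.59  0.58 -0.96]
0.0034,0.0001,0.0009,-0,-0.001,0,0.0854, 
0.0033,0.0001,0.001,-0.001,-0.001,0,0.0854, 
0.0034,0.0001,0.0009,0,-0.001,0,0.0854,
```

View pics/s6.png

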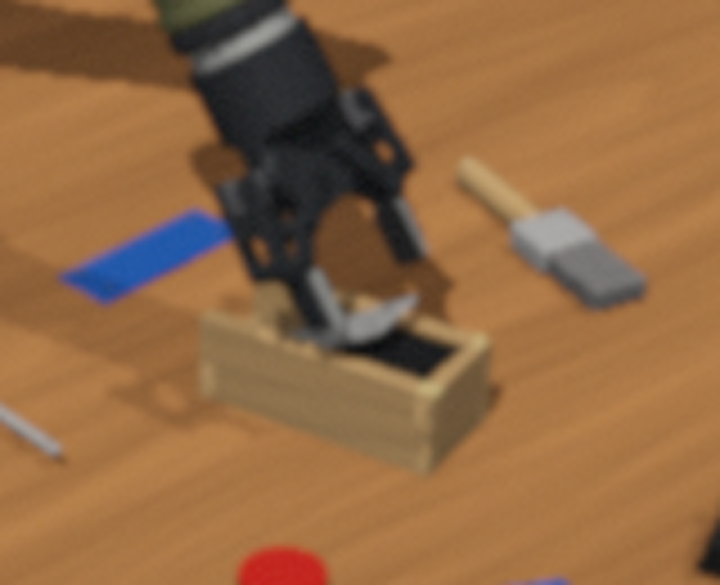

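The fingers at crop (330,325) and (412,250) straddle the raised end. I advance and close.

Call:
carry_out --moves '[0.0034,0,0.0009,0,-0.001,0,0.0854,0.0033,0,0.001,0,-0.001,0,0.0854,0.0034,0,0.0009,0,-0.001,0,0.0854,0,0,0,0,0,0,0.03,0,0,0,0,0,0,0.03,0,0,0,0,0,0,0.03,0,0,0,0,0,0,0.03,0,0,0,0,0,0,0.03]' --force 60

```text
time: 8.95
eef_pos: [0.6289, 0.1808, 0.0628]
orientation: [0.868, -0.075, 0.471, 0.139]
contact_force: [-0.4, -0.8, 0.0]
width: 0.0412
```

Run:
```python
from h import *
show()
p,d=cams.read_camera('scene')
cv2.imwrite('pics/s7.png',cv2.resize(p[150:280,280:440,::-1],None,fx=4.5,fy=4.5,interpolation=cv2.INTER_CUBIC))
```

```text
t 8.95 tcp [0.6289 0.1808 0.0628] blk [33.5 -0.3 11.8] F [-0.39 -0.79  0.02] w 0.0412
[[0.518, -0.312, 0.796], [0.17, 0.95, 0.261], [-0.838, -0.0, 0.546]] q [-0.12  0.95 -0.4   2.14  2.6   0.58 -0.96]
```

View pics/s7.png

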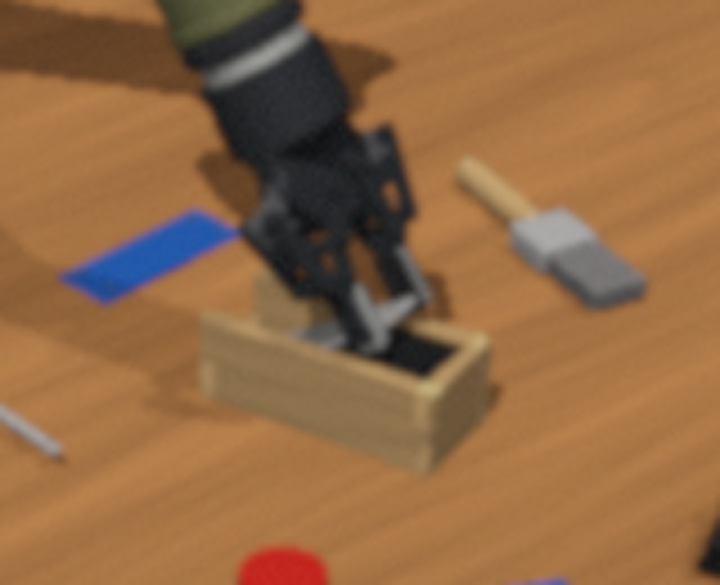

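Call:
carry_out --moves '[0,0,0,0,0,0,0.03,-0.004,0,0.003,0,0,0,0.03,-0.0084,0,0.0055,0,0,0,0.03]'

```text
time: 9.38
eef_pos: [0.6284, 0.1807, 0.0772]
orientation: [0.867, -0.075, 0.472, 0.139]
contact_force: [-1.8, 0.6, -1.2]
width: 0.041
```

Run:
```python
from h import *
show()
p,d=cams.read_camera('scene')
cv2.imwrite('pics/s8.png',cv2.resize(p[150:280,280:440,::-1],None,fx=4.5,fy=4.5,interpolation=cv2.INTER_CUBIC))
```

```text
t 9.38 tcp [0.6284 0.1807 0.0772] blk [33.  -0.3 26.2] F [-1.77  0.57 -1.17] w 0.041
[[0.516, -0.311, 0.798], [0.169, 0.95, 0.261], [-0.84, 0.0, 0.543]] q [-0.12  0.91 -0.39  2.14  2.58  0.55 -0.95]
```

View pics/s8.png

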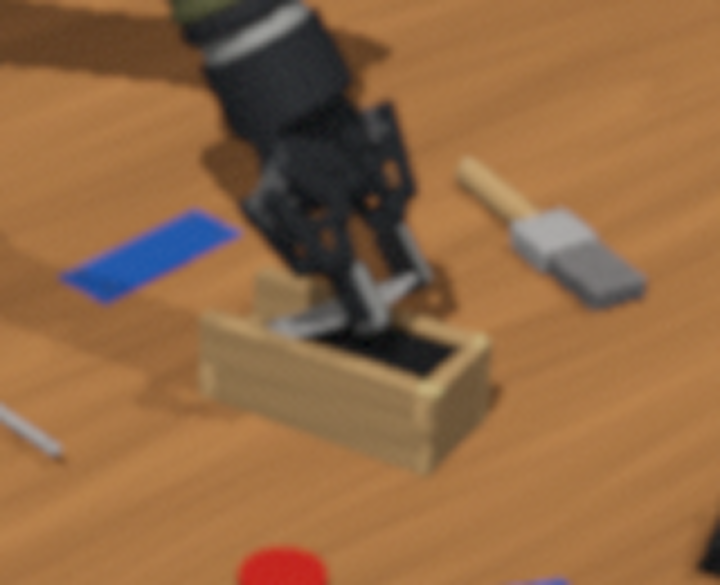

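The plate is rising with the fingers. I lift clear.

Call:
carry_out --moves '[-0.0084,0,0.0055,0,0,0,0.03,-0.0084,0,0.0055,0,0,0,0.03,-0.0084,0,0.0055,0,0,0,0.03,-0.0084,0,0.0055,0,0,0,0.03,-0.0084,0,0.0055,0,0,0,0.03,-0.0084,0,0.0055,0,0,0,0.03,-0.0084,0,0.0055,0,0,0,0.03,0,0,0,0,0,0,0.03]'

```text
time: 10.42
eef_pos: [0.6295, 0.1816, 0.1559]
orientation: [0.868, -0.075, 0.47, 0.139]
contact_force: [-0.3, 0.5, -1.6]
width: 0.0409
```

Run:
```python
from h import *
p,d=cams.read_camera('scene'); np.save('s9.npy',d); cv2.imwrite('pics/s9raw.png',p[...,::-1])
cv2.imwrite('pics/s9.png',cv2.resize(p[130:260,280:440,::-1],None,fx=4.5,fy=4.5,interpolation=cv2.INTER_CUBIC))
show()
# rotate to vertical & yaw, to above bed
T=toolR(EA,0); E=np.array([np.cos(EA),np.sin(EA),0])
P=BED+.048*E; P[2]=.15
plan([(P,T)],[14],.03)
```

```text
t 10.47 tcp [0.6292 0.1815 0.1554] blk [ 34.    0.2 104.4] F [ 0.1   0.21 -1.61] w 0.0413
[[0.519, -0.312, 0.796], [0.171, 0.95, 0.262], [-0.837, 0.0, 0.546]] q [-0.17  0.74 -0.31  2.12  2.48  0.36 -0.9 ]
-0.004,-0.028,-0.007,0.038,0.04,-0.011,0.03, 
-0.004,-0.028,-0.007,0.038,0.04,-0.012,0.03, 
-0.003,-0.028,-0.005,0.038,0.041,-0.011,0.03, 
-0.003,-0.029,-0.005,0.039,0.04,-0.011,0.03, 
-0.002,-0.028,-0.003,0.038,0.04,-0.012,0.03, 
-0.002,-0.029,-0.002,0.038,0.04,-0.011,0.03, 
-0.001,-0.029,-0.002,0.038,0.041,-0.012,0.03, 
-0.001,-0.029,-0,0.038,0.04,-0.011,0.03, 
-0,-0.029,0.001,0.038,0.04,-0.011,0.03, 
-0.001,-0.029,0.001,0.039,0.04,-0.012,0.03, 
0,-0.029,0.003,0.038,0.041,-0.011,0.03, 
0,-0.028,0.004,0.038,0.04,-0.011,0.03, 
0,-0.029,0.006,0.038,0.04,-0.012,0.03, 
0.001,-0.028,0.006,0.038,0.04,-0.011,0.03,
```

View pics/s9.png

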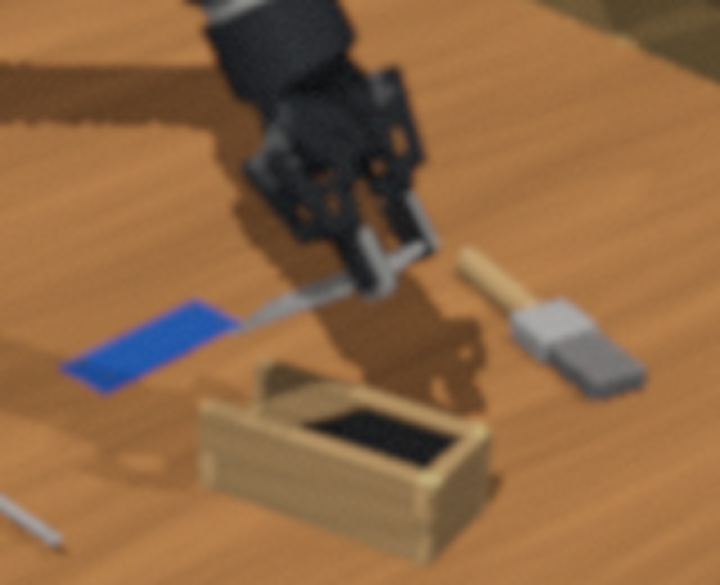

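The plate is held at its raised end (crop (380,280)), clear of the block. I carry it to the bed while turning it level.

Call:
carry_out --moves '[-0.004,-0.02,-0.007,0.02,0.03,-0.008,0.03,-0.004,-0.028,-0.007,0.038,0.04,-0.012,0.03,-0.003,-0.028,-0.005,0.038,0.041,-0.011,0.03,-0.003,-0.029,-0.005,0.039,0.04,-0.011,0.03,-0.002,-0.028,-0.003,0.038,0.04,-0.012,0.03,-0.002,-0.029,-0.002,0.038,0.04,-0.011,0.03,-0.001,-0.029,-0.002,0.038,0.041,-0.012,0.03]'

```text
time: 11.35
eef_pos: [0.6472, 0.0384, 0.1546]
orientation: [0.838, -0.027, 0.542, 0.059]
contact_force: [-0.1, 0.2, -1.3]
width: 0.0417
```

Run:
```python
from h import *
show()
T=toolR(EA,0); E=np.array([np.cos(EA),np.sin(EA),0])
P=BED+.048*E; P[2]=.15
plan([(P,T)],[9],.03)
```

```text
t 11.35 tcp [0.6472 0.0384 0.1546] blk [   6.4 -141.4  103.6] F [-0.08  0.24 -1.25] w 0.0417
[[0.406, -0.128, 0.905], [0.07, 0.992, 0.109], [-0.911, 0.019, 0.411]] q [ 0.05  0.72 -0.27  2.    1.5   0.16  0.11]
-0.002,-0.029,-0.004,0.039,0.046,-0.011,0.03, 
-0.001,-0.029,-0.003,0.039,0.046,-0.01,0.03, 
-0.001,-0.029,-0.003,0.039,0.047,-0.011,0.03, 
-0.001,-0.029,-0.001,0.039,0.046,-0.01,0.03, 
-0.001,-0.029,0,0.039,0.046,-0.011,0.03, 
0,-0.029,0.002,0.039,0.046,-0.01,0.03, 
0.001,-0.029,0.002,0.039,0.046,-0.011,0.03, 
-0,-0.029,0.003,0.039,0.046,-0.011,0.03, 
0,-0.029,0.005,0.039,0.047,-0.01,0.03,
```

Call:
carry_out --moves '[-0.002,-0.029,-0.004,0.039,0.046,-0.011,0.03,-0.001,-0.029,-0.003,0.039,0.046,-0.01,0.03,-0.001,-0.029,-0.003,0.039,0.046,-0.011,0.03,-0.001,-0.029,-0.001,0.039,0.046,-0.01,0.03,-0.001,-0.029,0,0.039,0.046,-0.011,0.03]'

```text
time: 11.98
eef_pos: [0.6412, -0.102, 0.1495]
orientation: [0.771, 0.031, 0.635, -0.017]
contact_force: [-0.4, 0.2, -1.6]
width: 0.0412
```

Run:
```python
from h import *
show()
T=toolR(EA,0); E=np.array([np.cos(EA),np.sin(EA),0])
P=BED+.048*E; P[2]=.12
plan([(P,T)],[6],.03)
```

```text
t 11.97 tcp [ 0.6412 -0.102   0.1495] blk [ -43.2 -272.9   98.5] F [-0.39  0.2  -1.6 ] w 0.0412
[[0.192, 0.065, 0.979], [0.012, 0.998, -0.069], [-0.981, 0.025, 0.191]] q [ 0.47  0.83 -0.65  1.75  0.81  0.63  0.88]
0.004,-0.02,0,0.027,0.032,-0.007,0.03, 
0.005,-0.021,0.001,0.028,0.031,-0.007,0.03, 
0.005,-0.02,0.001,0.027,0.032,-0.007,0.03, 
0.005,-0.02,0.002,0.027,0.031,-0.006,0.03, 
0.004,-0.021,0.003,0.027,0.032,-0.007,0.03, 
0.005,-0.02,0.004,0.028,0.031,-0.007,0.03,
```

Call:
carry_out --moves '[0.004,-0.02,0,0.027,0.032,-0.007,0.03,0.005,-0.021,0.001,0.028,0.031,-0.007,0.03,0.005,-0.02,0.001,0.027,0.032,-0.007,0.03,0.005,-0.02,0.002,0.027,0.031,-0.006,0.03,0.004,-0.021,0.003,0.027,0.032,-0.007,0.03,0.005,-0.02,0.004,0.028,0.031,-0.007,0.03]'

```text
time: 12.72
eef_pos: [0.6335, -0.2319, 0.1144]
orientation: [0.696, 0.085, 0.708, -0.086]
contact_force: [0.5, 0.0, -1.8]
width: 0.0411
```

Run:
```python
from h import *
show()
p,d=cams.read_camera('scene'); np.save('s10.npy',d); cv2.imwrite('pics/s10raw.png',p[...,::-1])
cv2.imwrite('pics/s10.png',cv2.resize(p[200:345,150:310,::-1],None,fx=4,fy=4,interpolation=cv2.INTER_CUBIC))
p,d=cams.read_camera('top'); np.save('t10.npy',d); cv2.imwrite('pics/t10raw.png',p[...,::-1])
cv2.imwrite('pics/t10.png',cv2.resize(p[195:325,355:475,::-1],None,fx=4.5,fy=4.5,interpolation=cv2.INTER_CUBIC))
```

```text
t 12.72 tcp [ 0.6335 -0.2319  0.1144] blk [ -91.  -393.9   63.4] F [ 0.51  0.04 -1.83] w 0.0411
[[-0.017, 0.239, 0.971], [0.001, 0.971, -0.239], [-1.0, -0.003, -0.017]] q [ 0.6   0.97 -0.65  1.46  0.66  0.96  1.08]
```

View pics/s10.png

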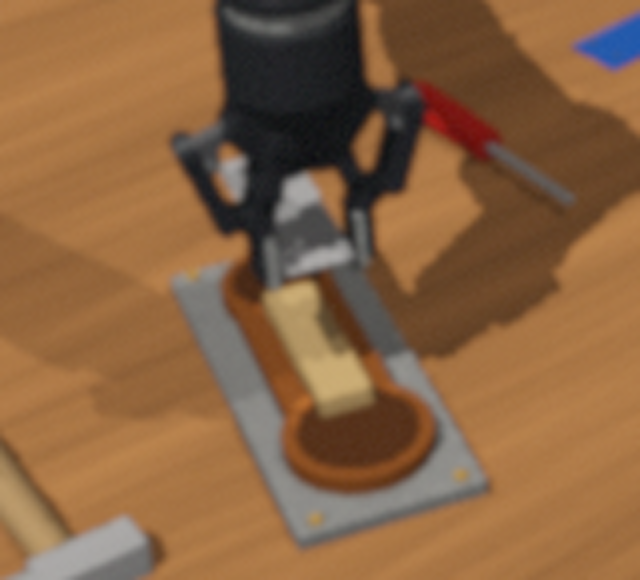

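View pics/t10.png

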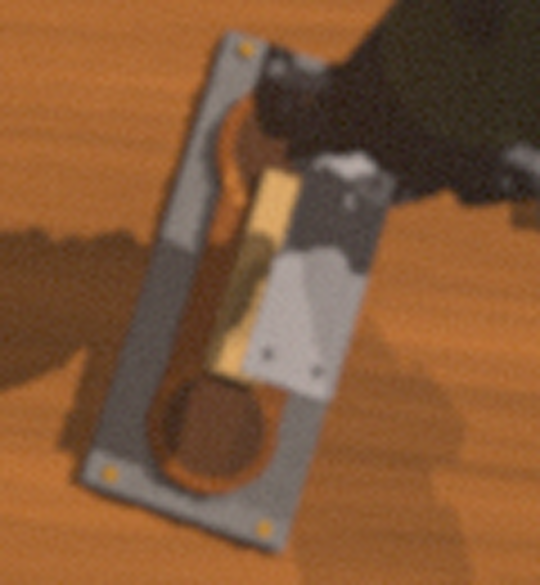

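The plate is nearly level above the bed. In the top crop its free end is at (285,385) and the bed's near end at (230,370). I measure how the plate sits in the grip.

```bash
cat >> h.py <<'E'
EX=np.array([np.cos(EA),np.sin(EA),0]); EY=np.array([-np.sin(EA),np.cos(EA),0])
def meas(dn,pn,cam_,ztcp,out=None,yc=0):
    B=(world(cam_,np.load(dn))-BED)@np.c_[EX,EY,Z]*1000
    h=cv2.cvtColor(cv2.imread(pn),cv2.COLOR_BGR2HSV)
    m=(abs(B[...,0])<75)&(abs(B[...,1]-yc)<40)&(B[...,2]>ztcp-15)&(B[...,2]<ztcp+28)&(B[...,0]<35)&(h[...,2]>85 if cam_=='top' else True)
    q=B[m]; print(cam_,len(q)); print(np.percentile(q,[1,50,99],axis=0).round(1))
    A=np.c_[q[:,:2],np.ones(len(q))]
    for _ in range(4):
        c=np.linalg.lstsq(A,q[:,2],rcond=None)[0]; r=abs(q[:,2]-A@c); k=r<4; A,q=A[k],q[k]
    print('plane dz/dx deg',np.degrees(np.arctan(c[:2])).round(2),'z at x=0,48:',c[2].round(1),(c[2]+48*c[0]).round(1),'n',len(q))
    print('xmin',np.percentile(q[:,0],1).round(1))
    for lo in range(-70,35,10):
        s=q[(q[:,0]>=lo)&(q[:,0]<lo+10)]
        if len(s)>15: print(lo+5,len(s),'y',s[:,1].min().round(1),s[:,1].max().round(1),'mid',((s[:,1].min()+s[:,1].max())/2).round(1))
E
python3 - <<'E'
from h import *
meas('t10.npy','pics/t10raw.png','top',114-36)
s=manip.state(); print('tcp bed frame',((s['eef_pos']-BED)@np.c_[EX,EY,Z]*1000).round(1))
E
```

```text
top 743
[[-66.1 -32.9  84.8]
 [-28.9 -11.6  89.3]
 [ 33.9  10.7  93. ]]
plane dz/dx deg [0.62 0.19] z at x=0,48: 89.6 90.1 n 727
xmin -66.1
-65 69 y -32.5 10.6 mid -11.0
-55 92 y -33.2 10.7 mid -11.3
-45 94 y -32.8 10.2 mid -11.3
-35 92 y -32.5 10.8 mid -10.8
-25 98 y -33.0 10.9 mid -11.0
-15 94 y -33.6 10.1 mid -11.7
-5 90 y -32.7 10.9 mid -10.9
5 38 y -33.0 10.7 mid -11.2
25 27 y -32.9 10.9 mid -11.0
35 18 y -37.0 9.3 mid -13.9
tcp bed frame [ 45.3 -11.7  77.4]
```

Run:
```python
from h import *
B=(world('top',np.load('top0.npy'))-BED)@np.c_[EX,EY,Z]*1000
m=(abs(B[...,0])<50)&(abs(B[...,1])<12)&(B[...,2]>-6)&(B[...,2]<8); q=B[m]
c=np.linalg.lstsq(np.c_[q[:,:2],np.ones(len(q))],q[:,2],rcond=None)[0]; print('bed plane',np.degrees(c[:2]),c[2],len(q))
s=manip.state(); P=s['eef_pos']+.0065*EX+.0111*EY
R=q2R(s['orientation']); T=R
P1=P.copy(); P1[2]-=.055; P2=P.copy(); P2[2]-=.078
plan([(P1,T),(P2,T)],[6,5],.03)
```

```text
bed plane [0.01343867 0.49977467] 1.1342385649569802 430
0.0091,0.0019,0.0012,0,0,0,0.03, 
0.0092,0.0019,0.0012,0,0,0,0.03, 
0.0091,0.002,0.0012,0,0,0,0.03, 
0.0091,0.0019,0.0012,0,0,0,0.03, 
0.0092,0.0019,0.0012,0,0,0,0.03, 
0.0091,0.0019,0.0012,0,0,0,0.03, 
0.0046,0,0.0001,0,0,0,0.03, 
0.0046,0.0001,0.0001,0,0,0,0.03, 
0.0046,-0,0,0,0,0,0.03, 
0.0046,0,0.0001,0,0,0,0.03, 
0.0046,0,0.0001,0,0,0,0.03,
```

Call:
carry_out --moves '[0.009,0.0019,0.0012,0,0.005,0,0.03,0.0092,0.0019,0.0012,0,0.005,0,0.03,0.0091,0.002,0.0012,0,0,0,0.03,0.0091,0.0019,0.0012,0,0,0,0.03,0.0092,0.0019,0.0012,0,0,0,0.03,0.0091,0.0019,0.0012,0,0,0,0.03,0,0,0,0,0,0,0.03]'

```text
time: 13.7
eef_pos: [0.6413, -0.2191, 0.0539]
orientation: [0.692, 0.085, 0.712, -0.084]
contact_force: [-0.2, -0.3, -0.6]
width: 0.0412
```

Run:
```python
from h import *
p,d=cams.read_camera('top'); np.save('t11.npy',d); cv2.imwrite('pics/t11raw.png',p[...,::-1])
cv2.imwrite('pics/t11.png',cv2.resize(p[195:325,355:475,::-1],None,fx=4.5,fy=4.5,interpolation=cv2.INTER_CUBIC))
show(); s=manip.state(); b=((s['eef_pos']-BED)@np.c_[EX,EY,Z]*1000).round(1); print('tcp bed frame',b)
meas('t11.npy','pics/t11raw.png','top',b[2])
```

```text
t 13.75 tcp [ 0.6417 -0.2193  0.0544] blk [ -79.4 -384.5    3.4] F [ 1.33 -0.27 -1.06] w 0.0411
[[-0.028, 0.237, 0.971], [0.004, 0.972, -0.237], [-1.0, -0.002, -0.028]] q [ 0.56  1.05 -0.62  1.46  0.71  0.89  1.04]
tcp bed frame [50.   5.3 18.4]
top 632
[[-62.4 -14.4  26.7]
 [-26.5   6.2  31. ]
 [ 32.2  28.4  34.8]]
plane dz/dx deg [-0.46 -0.32] z at x=0,48: 30.9 30.5 n 615
xmin -62.4
-65 24 y -12.3 28.3 mid 8.0
-55 88 y -14.9 28.9 mid 7.0
-45 81 y -15.2 28.4 mid 6.6
-35 87 y -14.4 28.4 mid 7.0
-25 81 y -15.2 28.2 mid 6.5
-15 84 y -14.5 28.6 mid 7.0
-5 77 y -14.4 28.0 mid 6.8
5 63 y -14.9 28.2 mid 6.7
```

View pics/t11.png

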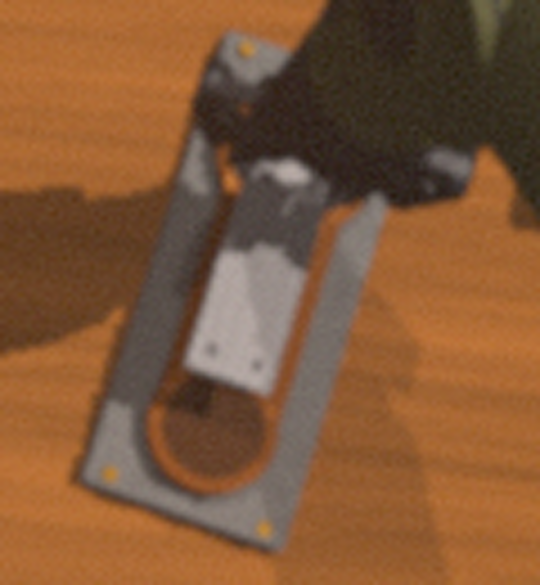

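Call:
carry_out --moves '[0.005,-0.0016,0.0009,0,-0.003,0,0.03,0.005,-0.0016,0.0009,0,-0.003,0,0.03,0.005,-0.0016,0.0009,0,0,0,0.03,0.003,-0.0016,0.0005,0,0,0,0.03,0,0,0,0,0,0,0.03,0,0,0,0,0,0,0.03]'

```text
time: 14.5
eef_pos: [0.6433, -0.2278, 0.0359]
orientation: [0.695, 0.085, 0.709, -0.085]
contact_force: [-0.9, -0.3, -1.6]
width: 0.0417
```

Run:
```python
from h import *
p,d=cams.read_camera('top'); np.save('t12.npy',d); cv2.imwrite('pics/t12raw.png',p[...,::-1])
show(); s=manip.state(); b=((s['eef_pos']-BED)@np.c_[EX,EY,Z]*1000).round(1); print('tcp bed frame',b)
meas('t12.npy','pics/t12raw.png','top',b[2]+3)
```

```text
t 14.55 tcp [ 0.6433 -0.2278  0.036 ] blk [ -80.5 -393.1  -15. ] F [ 0.33  0.43 -0.84] w 0.041
[[-0.02, 0.238, 0.971], [0.002, 0.971, -0.238], [-1.0, -0.003, -0.02]] q [ 0.56  1.08 -0.6   1.46  0.73  0.86  1.04]
tcp bed frame [53.5 -2.6 -0. ]
top 899
[[-74.  -31.  -11.8]
 [-29.7  -0.7  11.3]
 [ 31.1  31.3  15.8]]
plane dz/dx deg [ 3.2  -1.09] z at x=0,48: 11.3 14.0 n 161
xmin -23.9
-5 45 y -22.6 21.1 mid -0.7
5 54 y -22.1 20.4 mid -0.9
15 24 y -22.7 18.4 mid -2.1
```

Run:
```python
from h import *
meas('t12.npy','pics/t12raw.png','top',21)
```

```text
top 603
[[-58.4 -22.3   8.2]
 [-22.9  -1.9  12.5]
 [ 31.1  20.6  16.4]]
plane dz/dx deg [ 0.01 -0.12] z at x=0,48: 12.4 12.4 n 588
xmin -58.4
-55 75 y -22.2 20.7 mid -0.8
-45 79 y -22.5 21.1 mid -0.7
-35 82 y -23.3 20.6 mid -1.3
-25 79 y -22.5 20.9 mid -0.8
-15 80 y -22.3 20.6 mid -0.8
-5 80 y -22.6 21.1 mid -0.7
5 70 y -22.1 20.4 mid -0.9
15 26 y -22.7 18.4 mid -2.1
```

Call:
carry_out --moves '[0.002,0.0003,0,0,0,0,0.03,0.002,0.0003,0,0,0,0,0.03,0.001,0,0,0,0,0,0.03,0.001,0,0,0,0,0,0.03]'

```text
time: 15.05
eef_pos: [0.6436, -0.227, 0.0299]
orientation: [0.695, 0.084, 0.709, -0.085]
contact_force: [-0.5, 0.1, -1.7]
width: 0.0409
```

Run:
```python
from h import *
show()
```

```text
t 15.05 tcp [ 0.6436 -0.227   0.0299] blk [ -79.9 -392.3  -21.1] F [-0.49  0.1  -1.68] w 0.0409
[[-0.02, 0.238, 0.971], [0.002, 0.971, -0.238], [-1.0, -0.003, -0.02]] q [ 0.56  1.09 -0.6   1.46  0.73  0.85  1.04]
```

Down 6 mm with no contact yet. I go on in 1 mm steps.

Call:
carry_out --moves '[0.001,0,0,0,0,0,0.03]'

```text
time: 15.18
eef_pos: [0.6436, -0.2269, 0.0289]
orientation: [0.695, 0.084, 0.709, -0.085]
contact_force: [0.7, 1.2, -0.9]
width: 0.0414
```

Call:
carry_out --moves '[0.0008,0,0,0,0,0,0.03]'

```text
time: 15.3
eef_pos: [0.6436, -0.2269, 0.028]
orientation: [0.695, 0.084, 0.709, -0.085]
contact_force: [0.6, 0.0, -1.9]
width: 0.0413
```

Call:
carry_out --moves '[0.0008,0,0,0,0,0,0.03]'

```text
time: 15.42
eef_pos: [0.6436, -0.2269, 0.0275]
orientation: [0.695, 0.084, 0.709, -0.085]
contact_force: [-1.2, 0.7, 3.0]
width: 0.041
```

Call:
carry_out --moves '[0.0005,0,0,0,0,0,0.03]'

```text
time: 15.55
eef_pos: [0.6436, -0.227, 0.0275]
orientation: [0.695, 0.084, 0.709, -0.085]
contact_force: [-2.3, -0.4, 3.8]
width: 0.0411
```

Contact at about 5 N, with the TCP 3.5 mm above the sole. I check before release.

Run:
```python
from h import *
p,d=cams.read_camera('top'); np.save('t13.npy',d); cv2.imwrite('pics/t13raw.png',p[...,::-1])
meas('t13.npy','pics/t13raw.png','top',14)
```

```text
top 588
[[-58.5 -21.7   0.4]
 [-23.5  -0.5   4.4]
 [ 31.   21.7   9.1]]
plane dz/dx deg [-0.15 -0.19] z at x=0,48: 4.3 4.2 n 565
xmin -58.5
-55 73 y -21.3 21.8 mid 0.2
-45 76 y -22.0 21.7 mid -0.2
-35 79 y -22.4 21.8 mid -0.3
-25 77 y -21.1 21.7 mid 0.3
-15 82 y -22.3 21.9 mid -0.2
-5 77 y -21.4 22.0 mid 0.3
5 69 y -21.3 21.8 mid 0.3
15 20 y -22.0 18.4 mid -1.8
```

The plate's top is at 4.3 mm, which is 1.1 mm bias plus 3 mm of plate, so it is flat and seated. It is centred at x ≈ +1 mm and y ≈ 0. I open, then retreat.

Call:
carry_out --moves '[0,0,0,0,0,0,0.06,0,0,0,0,0,0,0.07,0,0,0,0,0,0,0.075,-0.003,0,0,0,0,0,0.075,-0.01,0,0,0,0,0,0.075,-0.02,0,0,0,0,0,0.075,-0.04,0,0,0,0,0,0.075,-0.05,0,0,0,0,0,0.075,-0.05,0,0,0,0,0,0.075,0,0,0,0,0,0,0.075]'

```text
time: 16.85
eef_pos: [0.649, -0.2265, 0.2131]
orientation: [0.698, 0.085, 0.707, -0.084]
contact_force: [0.7, 0.3, -0.4]
width: 0.0749
```

Call:
carry_out --moves '[0,-0.04,0,0,0,0,0.075,0,-0.05,0,0,0,0,0.075,0,-0.05,0,0,0,0,0.075,0,-0.05,0,0,0,0,0.075,0,-0.03,0,0,0,0,0.075,0,0,0,0,0,0,0.075]'

```text
time: 17.6
eef_pos: [0.5952, -0.4445, 0.2163]
orientation: [0.698, 0.083, 0.706, -0.082]
contact_force: [-0.3, 1.1, 0.0]
width: 0.0751
```

Run:
```python
from h import *
show()
p,d=cams.read_camera('scene'); cv2.imwrite('pics/s14.png',p[...,::-1])
p,d=cams.read_camera('top'); np.save('t14.npy',d); cv2.imwrite('pics/t14raw.png',p[...,::-1])
hsv=cv2.cvtColor(cv2.imread('pics/t14raw.png'),cv2.COLOR_BGR2HSV)
B=(world('top',d)-BED)@np.c_[EX,EY,Z]*1000
m=(abs(B[...,0])<80)&(abs(B[...,1])<40)&(B[...,2]>-4)&(B[...,2]<12); q=B[m]
c=np.linalg.lstsq(np.c_[q[:,:2],np.ones(len(q))],q[:,2],rcond=None)[0]; print('plane',np.degrees(c[:2]),c[2],len(q))
print(cv2.minAreaRect(q[:,:2].astype(np.float32)), q.mean(0))
```

```text
t 17.6 tcp [ 0.5952 -0.4445  0.2163] blk [-193.8 -583.8  165.3] F [-0.27  1.11  0.04] w 0.0751
[[-0.012, 0.232, 0.973], [0.002, 0.973, -0.232], [-1.0, -0.0, -0.012]] q [ 0.86  0.96 -0.71  1.13  0.6   1.27  1.53]
plane [0.13088552 0.01358706] 4.397130612620949 958
((1.4098396301269531, 0.07972145080566406), (120.9334945678711, 44.30264663696289), 0.425727903842926) [0.26358259 0.15839293 4.3977703 ]
```

View pics/s14.png

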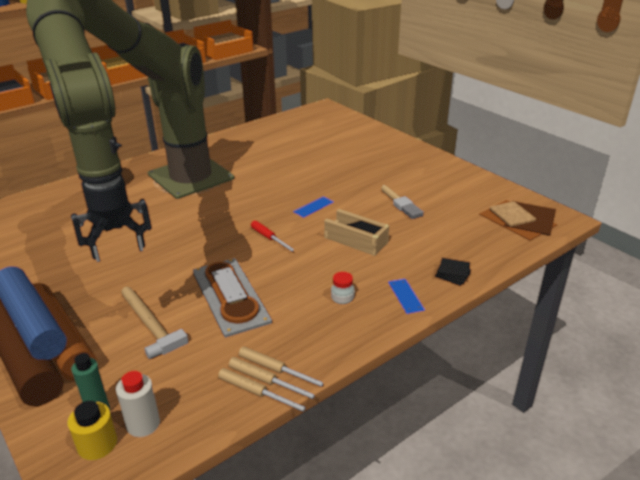

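View pics/t14raw.png

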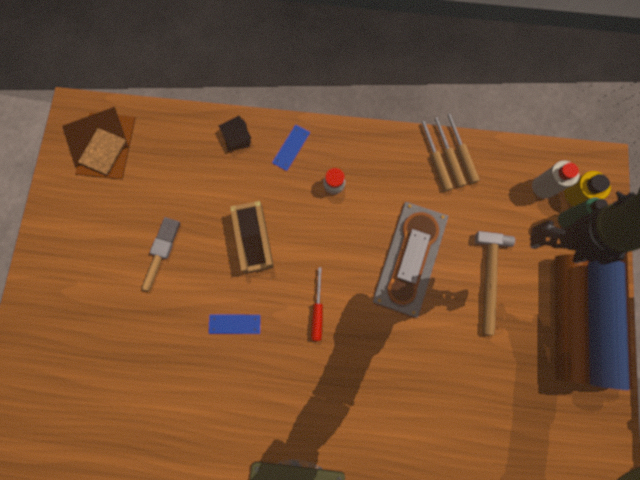

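The plate lies flat on the bed at top-view pixel (413,256): offset about (1.4, 0.1) mm, angle 0.4°, tilt 0.1°. The bystanders are where they were, and the arm is clear and touching nothing. I hand in.

```bash
python3 -c "
from station import manip
print(manip.state()['qvel'].round(3)); print(manip.hand_in())"
```

```text
[-0.029 -0.009 -0.026  0.018 -0.005 -0.004 -0.001]
the job is handed in; nothing more can be done
None
```

I pressed the plate down the ramp until it stood up by itself at about 32°. I then gripped it by the sides of its raised end, lifted it clear, carried it level, and set it on the cork bed with about 5 N contact. After that I opened the fingers, backed away and handed the job in at about 17.7 s.

**Final checks (top camera):**
- The plate's centre is about 1.4 mm lengthwise and 0.1 mm crosswise from the bed's centre; a second estimate gave 0.3 mm lengthwise.
- Its length is within about 0.4° of the bed's, and it is tilted about 0.1°.
- Its top is 3.3 mm above the bed after allowing for a 1.1 mm depth bias, which fits a 3 mm plate lying seated.
- The jar, screwdriver, brush and hammer look unmoved by eye. I did not measure them.

**Disagreements and oddities:**
- The gripper read about 41 mm on the 44 mm wide plate, but the grip held.
- The plate slid to the front wall sooner than I expected, so the fingers slipped along it under 13 to 16 N. The highest press I read was about 22 N, against the 45 N limit.
- The raised end measured about 36 mm past the lip, against the 40 mm given.
- One sideways correction over the bed overshot by about 6 mm. I fixed it before setting the plate down.
- The arm's joints were still creeping at up to 0.03 rad/s just before hand-in, with the arm well clear of everything.

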